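# Lock the pump's service cover with the blade key

### The job

Close the pump's service cover all the way, then put the orange T-handled blade key in the slot of the cam lock on the cover and turn it a quarter turn clockwise until it comes up against its stop. Put the key back upright in its empty well in the key stand, right down on its collar, and leave the other key and the labware where they are.

Things in the scene. Friction and masses are not known exactly. Their poses are not given: they have to be found in the camera images.
- pump: White peristaltic pump module fixed to the deck, 240 mm deep (x) x 180 mm wide (y), 100 mm high with a rear motor housing 114 mm high. Origin at the centre of its underside at deck height; +x points to its rear (hinge side), -x to its front (where the cover's tab and the cam are), z up. It stands at x 0.60 to 0.68 m, turned at most 0.25 rad
- cover (a joint): Angle of the hinged service cover in rad: 0 = fully shut against its stop, positive = raised. It starts 0.45 to 0.9 rad open. Stiff friction hinge: it stays where it is left; pressing down on the tab with a few newtons (2 to 5 N) swings it shut
- cover_hinge (a point): Fixed point on the hinge line of the cover, which runs along the pump's y, 71 mm behind the pump's centre and 106 mm above the deck. Its axes are the pump's
- cover_tab (a point): Centre of the top face of the blue finger tab (20 mm x 64 mm) in the middle of the cover's free front edge, 196 mm from the hinge line; the outer edge of the tab is 206 mm from the hinge line. The white cover is 176 mm wide, 8 mm thick; shut, its top is 108 mm above the deck. Axes: x from the free edge to the hinge, z out of the top face
- cam (a joint): Angle of the slotted cam lock in rad, growing clockwise as seen from above: 0 = open, 1.571 (a quarter turn) = hard stop, locked. It starts at 0 to 0.2. Friction about 0.12 N m; it stays where it is left. A small red dot marks one end of the slot: at 0 it points to the pump's -y, at the red dot of the dark bezel; locked, it points to the pump's front (-x), at the green dot of the bezel
- cam_slot (a point): Centre of the mouth of the slot, on the cam's axis at the top of the round steel head (41 mm across), on the cover's front strip, 152 mm from the hinge line. With the cover shut the mouth is 120 mm above the deck. The slot is 7 mm wide, 30 mm long, 8 mm deep with a 2 mm bevel round its mouth. Axes turn with the cam: y along the slot (-y at the end with the dot), z out of the cover
- blade_key: Loose T-handled flat-blade key, orange handle, about 0.16 kg, 111 mm long, standing upright in one of the two wells of the stand. Origin at the centre of the blade's lower edge, z up along the shaft, y along the blade's width and along the T-bar. A collar 48 mm in diameter, whose underside is 57 mm above the origin, rests on the stand's top
- blade_tip (a point): Centre of the blade's lower edge (the origin of the blade key). The blade is 26 mm wide (y), 4 mm thick (x) and 14 mm long, below a shaft 11 mm in diameter
- blade_key_grip (a point): Centre of the blade key's T-bar, 99 mm above the blade's lower edge. The bar is 72 mm long (y), 18 mm thick (x) and 24 mm high, on a neck 18 mm in diameter that rises 24 mm from the collar; axes as the blade key's
- stand: Aluminium key stand fixed to the deck, 66 mm (x) x 176 mm (y) x 65 mm high, with two round wells 36 mm in diameter right through it. Origin at the centre of its underside. It stands either left or right of the pump. When a key stands in a well its origin is 8 mm above the deck
- well_a (a point): Centre of the mouth of one well, at the top of the stand, 45 mm from its middle along +y
- well_b (a point): Centre of the mouth of the other well, at the top of the stand, 45 mm from its middle along -y. The blade key starts in one of the wells and the square key in the other
- square_key: Loose T-handled key with a dark grey handle and an 11 mm square end, otherwise the size of the blade key, in the other well of the stand. Not needed; leave it. Origin at its lower end
- tube_rack: Grey 24-hole tube rack, loose, 86 x 128 x 51 mm, origin at the centre of its underside, on the side of the pump where the stand is not. Leave it
- well_plate: White well plate, loose, 86 x 128 x 15 mm, origin at the centre of its underside. Leave it
- tip_box: White pipette-tip box with a clear blue lid, loose, 86 x 128 x 82 mm, origin at the centre of its underside. Leave it
- trough: White open reagent trough, empty, loose, 42 x 108 x 30 mm, lying in front of the pump, origin at the centre of its underside. Leave it
- reagent_bottle: Amber bottle with a blue cap, loose, 70 mm in diameter, 145 mm high, out on the left side, origin at the centre of its underside. Leave it
Not all that is in view belongs to the job. Several things have the shape of the blade_key; the one meant has the colours described above.

How it is judged:
On the way, in this order (a step that is already met when the one before it is completed fails the run):
1. the cover is shut, the cam still open (value of joint cover below 0.025 rad and value of joint cam below 0.5 rad), for 0.2 s.
2. the key's blade is in the cam's slot, the cam still open (value of joint cover below 0.025 rad and value of joint cam below 0.7 rad and horizontal distance between blade_tip and cam_slot below 0.006 m and z of blade_tip in the frame of cam_slot below -0.003 m and angle between blade_key's own z axis and vertical below 0.2 rad), for 0.1 s.
3. the cam is turned to its stop with the blade in the slot (value of joint cover below 0.025 rad and value of joint cam above 1.45 rad and horizontal distance between blade_tip and cam_slot below 0.006 m and z of blade_tip in the frame of cam_slot below -0.003 m and angle between blade_key's own z axis and vertical below 0.2 rad), for 0.1 s.
At the end, for the whole second after the job is handed in: Cover shut (under 0.025 rad), cam locked (over 1.45 rad), both keys upright (under 0.1 rad) in the wells of the stand, within 12 mm of a well's axis and down on their collars (origin 4 to 13 mm above the deck), blade key at rest (value of joint cover below 0.025 rad and value of joint cam above 1.45 rad and (horizontal distance between blade_key and well_a below 0.012 m or horizontal distance between blade_key and well_b below 0.012 m) and z of blade_key in the frame of stand between 0.004 and 0.013 m and angle between each of blade_key, square_key's own z axis and vertical below 0.1 rad and (horizontal distance between square_key and well_a below 0.012 m or horizontal distance between square_key and well_b below 0.012 m) and z of square_key in the frame of stand between 0.004 and 0.013 m and linear speed of blade_key below 0.02 m/s); the robot touches nothing.
It fails at once if the other key or a piece of labware is moved more than 30 mm (distance of any of square_key, tube_rack, well_plate, tip_box, trough, reagent_bottle from where it was at the start of the episode above 0.03 m).
It fails at once if the cam is turned while the cover is up (value of joint cover above 0.06 rad and value of joint cam above 0.7 rad).
It also fails if it takes over 72 s, if anything falls off the work surface, if the arm or the gripper's body presses on something with over 40 N, if the wrist force passes 120 N, or if a joint passes its speed limit or range.

### The arm

A 6-joint arm with a two-finger parallel gripper is mounted at the origin on the work surface. World frame = base frame: x ahead of the robot, y to its left, z up, the work surface at z = 0. Lengths are in m, angles in rad, forces in N, time in s.
With the tool pointing down it reaches from about 0.275 to 0.775 m from the base axis. Payload 14.6 kg.
Tool frame: the origin (TCP) lies at the very end of the fingers, on their centre line; the grasp point (between the pads) lies 19 mm behind it (grip_point_offset is the distance from the TCP to the grasp point, in m); z points along the fingers, y is the direction in which the jaws open and shut (so a half turn about z gives the same grasp; the last joint's range is limited). The gripper opens to 85 mm and grips with 20 to 120 N. Pads are 22 mm wide; open, the fingers measure 114 mm over their backs; the gripper's body (76 mm by 85 mm) begins 54 mm behind the grasp point. The pads swing forward as they close: fully open they stand 13 mm farther back than shut.
Start: joints at [-1.501, 0.263, -0.048, 1.259, 0, 1.415], TCP at [0.117, -0.512, 0.231] pointing down, gripper open.
Joint ranges: [-2.65, 2.65], [-0.89, 1.7], [-1.18, 1.37], [-2.13, 2.11], [-1.35, 1.29], [-3.14, 3.14]. Speed limits (rad/s): [1.89, 1.89, 2.57, 2.79, 3.14, 3.14].

### API

Orientations are given as a unit quaternion [w, x, y, z].
In Python, from bench import * gives the robot as it stands.
- The arm moves only by the tool jog_arm, never from a script. Its argument "targets" is a list of rows, each an object of numbers: "x", "y", "z": the shift along the tool's x, y, z normalised to -1 to 1, where 1 is 200 mm; "ax", "ay", "az": the turn, a rotation vector about the tool's x, y, z normalised to -1 to 1, where 1 is 180 degrees. A call has 1 to 20 rows; each row is the pose to reach, as a shift and turn from the pose commanded when the call began, along the tool's axes at that moment, turning the shorter way round; what a row does not reach only later rows make up. A row lasts 1/8 s, in which the tool goes at most 62.5 mm and 10.7 degrees, less where a joint would pass 70% of its speed; a pose out of reach is approached as far as the arm can. A call with a number of a shift or a turn outside -1 to 1 is refused whole. A call with a gripper value outside its range is refused whole. "jaw" is the closure, from -1 (fully open) to 1 (shut), set as the call begins (left out, the last holds). The fingers move at their own pace and stop on an object; the grip force is fixed at half the most. Time passes only in rows, so rows that repeat a pose let the fingers close. It gives the time, the measured TCP pose, the force and the opening at its end, in the units of the state.
- sense(): the state, without advancing time (a new reading comes with each control period).
- read_camera(name): name is "side" or "top"; returns (picture, depth): 420x560x3 uint8, red, green, blue; 420x560 float32, m along the optical axis (not along the pixel's ray), 0 where there is no reading.
- camera_model(name): a dict with "vertical_fov" (degrees; the focal length in pixels is half the picture's height over the tangent of half this angle, whatever the lens; pixels are square), "cx", "cy" (the principal point, pixels), "pose" (4x4, takes a point from camera to world coordinates). Camera axes: x right, y up, looking along -z (the intrinsics and any distortion apply to the point x, -y, -z); pixel columns grow to the right and rows downward; lengths in m; the calibration is good to about 2 mm. A picture is of the moment at which its call begins. camera_model takes no time and is no camera call.
- sign_off(): hands the job in, once; it reports no verdict.
Trained networks look in the newest picture that a camera, given by its name, has taken for a name from the list of things; names that differ only in an ending like _2 or _b are one class to them, and where a whole thing is asked for, a point or a joint stands for the part that bears it (a point fixed in the world has none). Each returns a list of dicts, best first, with "confidence" (0 to 1); they miss things now and then, are a little off and sometimes report something else, mostly with a low value. They report only what shows in the picture. A call takes as long as a camera call. They do not tell look-alikes from the thing itself.
- find_in(camera, target): "box" ([centre column, centre row, width, height] in pixels, round what is visible of it).
- masks_of(camera, target): "region" (420x560 bool, what is visible of it) and "box" ([centre column, centre row, width, height] in pixels, round what is visible of it).
- mark_of(camera, target): "at" ([column, row] in pixels: a listed point, or the origin of a listed thing).
The state is a dict: "time_s": time; "joint_positions": joint angles; "qd": joint speeds; "tau": joint torques, N m; "ee_pos": TCP position; "eef_rot": TCP orientation; "contact_force": force on the tool from outside, world axes, zero at the start; "torque": the same for the moment, N m; "opening": opening from 0.0 (shut) to 1.0 (fully open).
Only numpy, scipy, OpenCV 4.12 (cv2) and the standard library are available. Lean on these libraries where they do the work, as an engineer would, in place of code of your own. Each camera call takes 0.05 s, during which the arm holds its last target.

## Working session

There is one attempt and no reset: what is moved stays moved. The work goes in short steps, Python scripts to look and compute and a tool call to move; the robot and the scene stay as the last step left them, time stands still between calls to the robot, and variables do not carry over. Pictures are saved under pics/ and viewed, and the job is handed in when it is done.

Besides the shell and the picture viewer there is one more tool, called after "Call:" as name(argument=value, ...) on one line, values as JSON. jog_arm: Moves the arm, as the interface text tells. Scaled input: -1 to 1 covers 200 mm each way for a shift and 180 degrees each way for a turn. Its arguments: {"type":"object","properties":{"targets":{"type":"array"},"jaw":{"type":"number"}},"required":["targets"]}

```bash
ls; mkdir -p pics
python3 - <<'E'
from bench import *
import cv2,json
s=sense();print(s)
for n in("side","top"):
    p,d=read_camera(n);cv2.imwrite(f"pics/{n}0.png",p[:,:,::-1])
    import numpy as np
    np.save(f"{n}_d.npy",d)
    print(n,camera_model(n))
E
```

```text
pics
{'time_s': 0.0, 'joint_positions': array([-1.50129474e+00,  2.63499238e-01, -4.89343421e-02,  1.25938614e+00,
        5.72126922e-06,  1.41548969e+00]), 'qd': array([ 6.11038873e-04,  1.94483290e-03, -4.92320091e-04, -1.35518332e-03,
        3.97832948e-06,  6.40323121e-04]), 'tau': array([ 3.38200407e-03, -6.37606502e+01,  3.84569263e+01,  1.35554504e-02,
       -3.20390988e-06, -1.01824750e-05]), 'ee_pos': array([ 0.11700688, -0.51151888,  0.23083832]), 'eef_rot': array([-5.11102936e-04,  9.93689176e-01,  1.12167549e-01,  2.48043394e-05]), 'contact_force': array([-0.70533633, -0.01089965,  1.25323508]), 'torque': array([ 0.02387062, -0.01187733, -0.01046077]), 'opening': 1.0004011387867686}
side {'vertical_fov': 55.915047645877664, 'cx': 279.7562426399899, 'cy': 204.72760716825331, 'pose': array([[ 0.97281882,  0.18380547, -0.14085132,  0.42013937],
       [-0.2310956 ,  0.73178042, -0.64116476, -0.57966973],
       [-0.01477735,  0.65628726,  0.7543664 ,  0.86090244],
       [ 0.        ,  0.        ,  0.        ,  1.        ]])}
top {'vertical_fov': 43.67394636313573, 'cx': 286.8679505494553, 'cy': 200.42537782548, 'pose': array([[-0.01084987,  0.97517246, -0.22118081,  0.23469043],
       [-0.99992948, -0.01164925, -0.00230998,  0.08958646],
       [-0.00482922,  0.22114015,  0.97523008,  1.53160389],
       [ 0.        ,  0.        ,  0.        ,  1.        ]])}
```

View pics/side0.png

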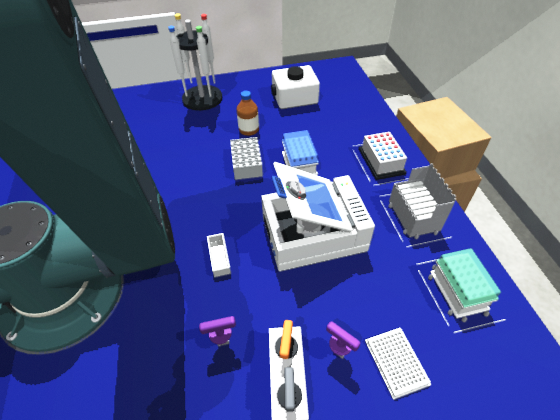

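View pics/top0.png

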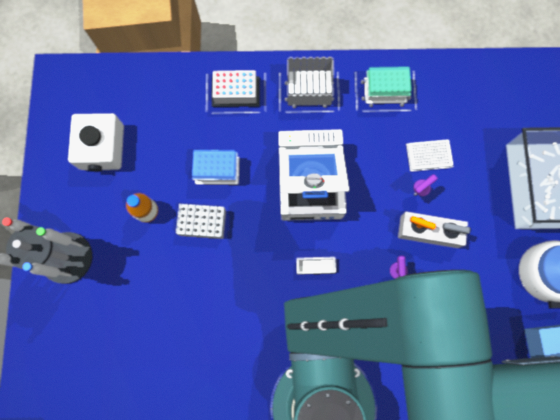

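The side view shows an orange T-key in the stand at about (287,340), with a grey one at (289,385). Two purple look-alikes stand loose at (218,330) and (343,340). In the top view, orange is at (422,223), grey at (455,230), and purple at (426,185) and (400,267). The pump is at about (312,175) with its cover raised. I'll measure next.

```bash
cat > h.py <<'E'
import numpy as np,cv2
from scipy.spatial.transform import Rotation as R
from bench import *
def fcl(m): return 210/np.tan(np.radians(m["vertical_fov"])/2)
def deproj(m,u,v,d):
    f=fcl(m);u,v,d=map(np.asarray,(u,v,d))
    p=np.stack([(u-m["cx"])/f*d,-(v-m["cy"])/f*d,-d],-1)
    return p@m["pose"][:3,:3].T+m["pose"][:3,3]
def proj(m,P):
    P=np.asarray(P,float);c=(P-m["pose"][:3,3])@m["pose"][:3,:3]
    f=fcl(m);d=-c[...,2]
    return np.stack([m["cx"]+f*c[...,0]/d,m["cy"]-f*c[...,1]/d],-1)
def atz(m,u,v,z):
    a=deproj(m,u,v,1.0);o=m["pose"][:3,3];r=a-o
    return o+r*(z-o[2])/r[2]
def cloud(m,d):
    v,u=np.mgrid[:420,:560];return deproj(m,u,v,d)
def toolR(s=None):
    q=(s or sense())["eef_rot"];return R.from_quat([q[1],q[2],q[3],q[0]])
def shot(n,tag):
    p,d=read_camera(n);cv2.imwrite(f"pics/{tag}.png",p[:,:,::-1]);return p,d
def crop(p,x0,y0,x1,y1,k,tag): cv2.imwrite(f"pics/{tag}.png",cv2.resize(p[y0:y1,x0:x1,::-1],None,fx=k,fy=k,interpolation=cv2.INTER_CUBIC))
E
python3 - <<'E'
from h import *
np.set_printoptions(precision=4,suppress=True)
for n in("side","top"):
    m=camera_model(n);p,d=shot(n,n+"1")
    np.savez(n+"1.npz",p=p,d=d)
    for t in("pump","cover_tab","cam_slot","blade_key","blade_key_grip","square_key","stand","well_a","well_b","cover_hinge","trough","well_plate"):
        for r in mark_of(n,t)[:4]:
            u,v=r["at"];iu,iv=int(round(u)),int(round(v))
            dd=d[iv,iu] if 0<=iv<420 and 0<=iu<560 else 0
            print(n,t,round(r["confidence"],2),np.array([u,v]),deproj(m,u,v,dd))
    if n=="side": crop(p,180,150,400,420,2.2,"sidecrop")
    else: crop(p,260,110,490,290,3.2,"topcrop")
print(sense()["time_s"])
E
```

```text
side pump 0.71 [286.8 356.6] [ 0.4859 -0.3122  0.105 ]
side pump 0.64 [310.7 234. ] [ 0.6186 -0.0244  0.0761]
side pump 0.22 [246.5 162.5] [0.5134 0.2961 0.051 ]
side cover_tab 0.57 [281.7 182.4] [0.5611 0.0359 0.2127]
side cam_slot 0.76 [297.9 186. ] [0.5977 0.0288 0.1987]
side cam_slot 0.67 [287.7 382.1] [ 0.4752 -0.3621  0.121 ]
side blade_key 0.86 [218.9 341.7] [ 0.3614 -0.2361  0.0662]
side blade_key 0.74 [286.7 356.2] [ 0.4855 -0.3132  0.1102]
side blade_key 0.6 [336.9 355.3] [ 0.6012 -0.2977 -0.0008]
side blade_key_grip 0.78 [341.7 336.7] [ 0.5985 -0.302   0.1103]
side blade_key_grip 0.74 [216.6 323.2] [ 0.3654 -0.2178  0.1131]
side blade_key_grip 0.66 [284.  337.5] [ 0.4883 -0.2805  0.1192]
side square_key 0.6 [289.1 403.4] [ 0.4691 -0.3962  0.1194]
side stand 0.62 [285.7 385. ] [ 0.4707 -0.3653  0.1185]
side stand 0.17 [283.7 344.8] [ 0.4842 -0.2951  0.1214]
side well_a 0.86 [286.1 391.9] [ 0.4685 -0.377   0.1197]
side well_a 0.64 [284.7 344.8] [ 0.4861 -0.2952  0.1206]
side well_b 0.86 [286.1 391.9] [ 0.4685 -0.377   0.1197]
side well_b 0.64 [284.7 344.8] [ 0.4861 -0.2952  
[... 736 characters left out ...]
3.9] [ 0.464  -0.3497  0.0716]
top square_key 0.45 [312.6 144.3] [0.7187 0.0181 0.1146]
top stand 0.6 [428.  229.6] [ 0.4776 -0.305   0.0667]
top stand 0.24 [312.3 179.5] [0.5908 0.0255 0.2054]
top stand 0.17 [419.9 224.7] [ 0.4842 -0.2718  0.1109]
top well_a 0.94 [453.  232.8] [ 0.4672 -0.3738  0.0697]
top well_a 0.66 [417.8 223.3] [ 0.4871 -0.2648  0.1169]
top well_b 0.94 [453.  232.8] [ 0.4672 -0.3738  0.0697]
top well_b 0.66 [417.8 223.3] [ 0.4871 -0.2648  0.1169]
top cover_hinge 0.87 [312.3 146.9] [0.7167 0.0182 0.0974]
top trough 0.65 [314.7 268.4] [0.3778 0.0146 0.0043]
top trough 0.27 [314.6 178.7] [0.5953 0.019  0.1965]
top well_plate 0.87 [427.1 158.1] [ 0.7045 -0.3315  0.0153]
1.4
```

```bash
echo
```

```text
(no output)
```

View pics/sidecrop.png

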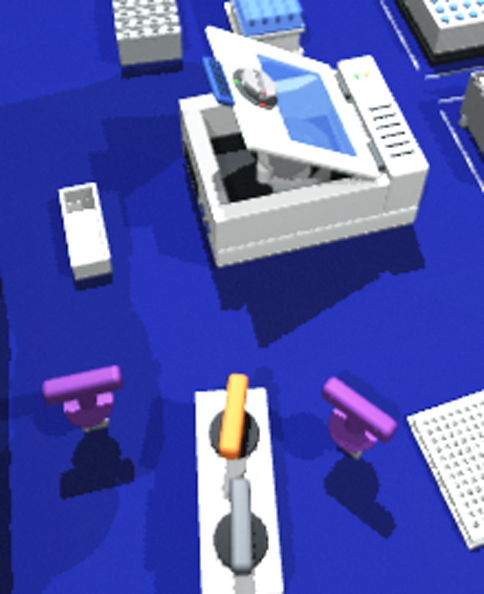

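View pics/topcrop.png

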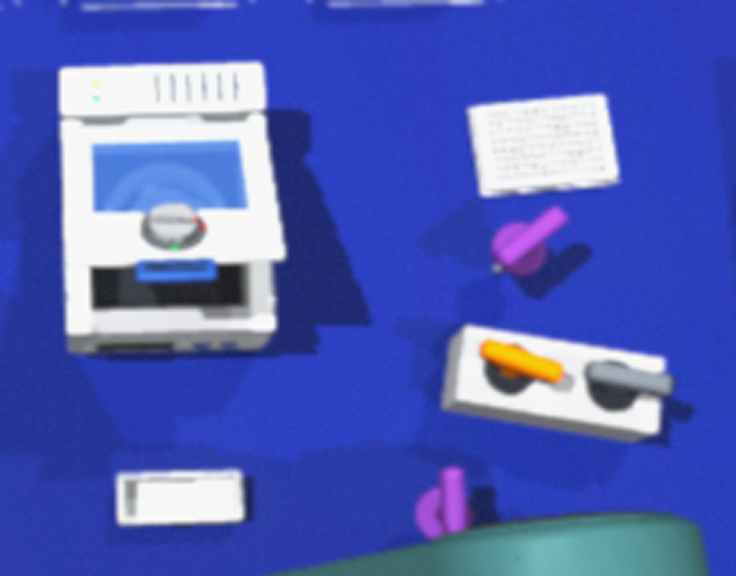

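```bash
cat > meas.py <<'E'
from h import *
np.set_printoptions(precision=4,suppress=True)
allc=[]
for n in("side","top"):
    m=camera_model(n);z=np.load(n+"1.npz");p,d=z["p"].astype(int),z["d"]
    c=cloud(m,d);ok=d>0
    r,g,b=p[...,0],p[...,1],p[...,2]
    hsv=cv2.cvtColor(p.astype(np.uint8),cv2.COLOR_RGB2HSV)
    # stand top
    near=ok&(abs(c[...,0]-.478)<.12)&(abs(c[...,1]+.32)<.15)
    st=near&(abs(c[...,2]-.065)<.006)&(hsv[...,1]<60)&(hsv[...,2]>140)
    q=c[st];
    rect=cv2.minAreaRect(q[:,:2].astype(np.float32)*1000);print(n,"stand",len(q),rect,"z",np.median(q[:,2]))
    orr=near&(hsv[...,0]>8)&(hsv[...,0]<24)&(hsv[...,1]>150)&(hsv[...,2]>120)
    q=c[orr];rect=cv2.minAreaRect(q[:,:2].astype(np.float32)*1000);print(n,"orange",len(q),rect,"z",np.percentile(q[:,2],[5,50,90]))
    t=q[q[:,2]>.108-.004]; 
    if len(t)>5:
        rect=cv2.minAreaRect(t[:,:2].astype(np.float32)*1000);print(n,"orange top",len(t),rect,t.mean(0))
    # pump housing top
    pn=ok&(abs(c[...,0]-.65)<.2)&(abs(c[...,1]-.02)<.16)
    ho=pn&(abs(c[...,2]-.114)<.006)&(hsv[...,1]<70)&(hsv[...,2]>140)&(c[...,0]>.69)
    q=c[ho];rect=cv2.minAreaRect(q[:,:2].astype(np.float32)*1000);print(n,"housing",len(q),rect,np.median(q[:,2]))
    # all pump footprint: z .03.. .12
    fp=pn&(c[...,2]>.085)&(c[...,2]<.105)&(hsv[...,1]<70)&(hsv[...,2]>140)
    q=c[fp];rect=cv2.minAreaRect(q[:,:2].astype(np.float32)*1000);print(n,"rim",len(q),rect)
    # cover plane
    cv_=pn&(c[...,2]>.13)&(c[...,2]<.26)&(hsv[...,1]<60)&(hsv[...,2]>170)
    q=c[cv_]
    for _ in range(4):
        mu=q.mean(0);u,s,vt=np.linalg.svd(q-mu,full_matrices=False);nn=vt[2]*np.sign(vt[2][2]);e=(q-mu)@nn;q=q[abs(e)<max(.003,2*e.std()*.7)]
    print(n,"cover n",nn,"mu",mu,"tilt",np.arccos(nn[2]),"yaw dir",np.degrees(np.arctan2(-nn[1],-nn[0])),len(q))
    bl=pn&(hsv[...,0]>95)&(hsv[...,0]<125)&(hsv[...,1]>120)&(c[...,2]>.15)&(c[...,0]<.57)
    q=c[bl];print(n,"tab",len(q),q.mean(0) if len(q) else 0, cv2.minAreaRect(q[:,:2].astype(np.float32)*1000) if len(q) else 0)
E
python3 meas.py
```

```text
side stand 1891 ((482.67315673828125, -322.9842834472656), (176.72203063964844, 65.79414367675781), 79.54399108886719) z 0.06558742576072041
side orange 118 ((490.99127197265625, -281.6372985839844), (65.94242858886719, 17.57436180114746), 69.16754150390625) z [0.1025 0.1164 0.119 ]
side orange top 108 ((490.99127197265625, -281.6372985839844), (65.94242858886719, 17.57436180114746), 69.16754150390625) [ 0.4886 -0.2933  0.1156]
side housing 1152 ((729.2787475585938, 24.72296905517578), (181.516845703125, 68.03233337402344), 89.33158111572266) 0.11482863590733494
side rim 1426 ((642.1046142578125, 22.593505859375), (239.62908935546875, 181.70404052734375), 0.7022703289985657)
side cover n [0.5644 0.0079 0.8254] mu [0.6025 0.0113 0.1852] tilt 0.5998295892692957 yaw dir -179.1949985806547 1158
side tab 175 [0.5495 0.0183 0.2205] ((549.7481689453125, 20.960716247558594), (20.371028900146484, 63.56941604614258), 0.9052820205688477)
top stand 829 ((482.0610656738281, -323.28228759765625), (178.1343231201172, 68.0353012084961), 79.80094146728516) z 0.06478721302262147
top orange 115 ((490.2145080566406, -278.6153564453125), (69.8763198852539, 18.214576721191406), 67.26072692871094) z [0.0896 0.1163 0.1207]
top orange top 104 ((490.2145080566406, -278.6153564453125), (69.8763198852539, 18.214576721191406), 67.26072692871094) [ 0.4877 -0.2764  0.1159]
top housing 1119 ((726.7100830078125, 24.761810302734375), (72.83670806884766, 177.60568237304688), 0.15561805665493011) 0.11384518042259129
top rim 816 ((641.7196044921875, 23.936851501464844), (241.9966583251953, 179.88327026367188), 1.1987347602844238)
top cover n [0.5666 0.0071 0.824 ] mu [0.6009 0.0236 0.185 ] tilt 0.602371758293697 yaw dir -179.2835290169529 1025
top tab 152 [0.5471 0.0217 0.2206] ((547.9771118164062, 22.41004180908203), (18.006208419799805, 62.606666564941406), 0.549446165561676)
```

Measurements from the two cameras agree:

| Item | Measured |
|---|---|
| Pump centre | about (0.642, 0.0235), yaw about 0.013 |
| Cover | open about 0.60 rad |
| Stand centre | (0.482, -0.323), long axis at 79.6° |
| Orange key | in the +y well at (0.490, -0.279), bar at about 68° |

The close crop confirms it is the orange one. I'll shut the cover first, so I'm moving above the tab with the jaws closed.

Call:
jog_arm(targets=[{"x":0.91,"y":-0.7,"z":-0.09},{"x":0.91,"y":-0.7,"z":-0.09},{"x":0.91,"y":-0.7,"z":-0.09},{"x":0.91,"y":-0.7,"z":-0.09},{"x":0.91,"y":-0.7,"z":-0.09},{"x":0.91,"y":-0.7,"z":-0.09},{"x":0.91,"y":-0.7,"z":-0.09}], jaw=1)

```text
invalid input at $.targets[0]: expected keys x, y, z, ax, ay, az
```

Call:
jog_arm(targets=[{"x":0.91,"y":-0.7,"z":-0.09},{"x":0.91,"y":-0.7,"z":-0.09},{"x":0.91,"y":-0.7,"z":-0.09},{"x":0.91,"y":-0.7,"z":-0.09},{"x":0.91,"y":-0.7,"z":-0.09},{"x":0.91,"y":-0.7,"z":-0.09},{"x":0.91,"y":-0.7,"z":-0.09}])

```text
invalid input at $.targets[0]: expected keys x, y, z, ax, ay, az
```

Call:
jog_arm(targets=[{"x":0.91,"y":-0.7,"z":-0.09,"ax":0,"ay":0,"az":0},{"x":0.91,"y":-0.7,"z":-0.09,"ax":0,"ay":0,"az":0},{"x":0.91,"y":-0.7,"z":-0.09,"ax":0,"ay":0,"az":0},{"x":0.91,"y":-0.7,"z":-0.09,"ax":0,"ay":0,"az":0},{"x":0.91,"y":-0.7,"z":-0.09,"ax":0,"ay":0,"az":0},{"x":0.91,"y":-0.7,"z":-0.09,"ax":0,"ay":0,"az":0},{"x":0.91,"y":-0.7,"z":-0.09,"ax":0,"ay":0,"az":0}], jaw=1)

```text
time_s: 2.28
ee_pos: [0.2627, -0.3355, 0.2491]
eef_rot: [-0.0, 0.994, 0.112, -0.0]
contact_force: [-0.1, -0.4, -0.1]
opening: 0.0
```

Call:
jog_arm(targets=[{"x":0.91,"y":-0.7,"z":-0.09,"ax":0,"ay":0,"az":0},{"x":0.91,"y":-0.7,"z":-0.09,"ax":0,"ay":0,"az":0},{"x":0.91,"y":-0.7,"z":-0.09,"ax":0,"ay":0,"az":0},{"x":0.91,"y":-0.7,"z":-0.09,"ax":0,"ay":0,"az":0},{"x":0.91,"y":-0.7,"z":-0.09,"ax":0,"ay":0,"az":0},{"x":0.91,"y":-0.7,"z":-0.09,"ax":0,"ay":0,"az":0}])

```text
time_s: 3.02
ee_pos: [0.4092, -0.1585, 0.267]
eef_rot: [-0.0, 0.994, 0.112, -0.0]
contact_force: [0.8, -0.5, -0.1]
opening: -0.0
```

Call:
jog_arm(targets=[{"x":0.91,"y":-0.7,"z":-0.09,"ax":0,"ay":0,"az":-0.93},{"x":0.91,"y":-0.7,"z":-0.09,"ax":0,"ay":0,"az":-0.93},{"x":0.91,"y":-0.7,"z":-0.09,"ax":0,"ay":0,"az":-0.93},{"x":0.91,"y":-0.7,"z":-0.09,"ax":0,"ay":0,"az":-0.93},{"x":0.91,"y":-0.7,"z":-0.09,"ax":0,"ay":0,"az":-0.93},{"x":0.91,"y":-0.7,"z":-0.09,"ax":0,"ay":0,"az":-0.93},{"x":0.91,"y":-0.7,"z":-0.09,"ax":0,"ay":0,"az":-0.93},{"x":0.91,"y":-0.7,"z":-0.09,"ax":0,"ay":0,"az":-0.93},{"x":0.91,"y":-0.7,"z":-0.09,"ax":0,"ay":0,"az":-0.93},{"x":0.91,"y":-0.7,"z":-0.09,"ax":0,"ay":0,"az":-0.93},{"x":0.91,"y":-0.7,"z":-0.09,"ax":0,"ay":0,"az":-0.93},{"x":0.91,"y":-0.7,"z":-0.09,"ax":0,"ay":0,"az":-0.93},{"x":0.91,"y":-0.7,"z":-0.09,"ax":0,"ay":0,"az":-0.93},{"x":0.91,"y":-0.7,"z":-0.09,"ax":0,"ay":0,"az":-0.93},{"x":0.91,"y":-0.7,"z":-0.09,"ax":0,"ay":0,"az":-0.93},{"x":0.91,"y":-0.7,"z":-0.09,"ax":0,"ay":0,"az":-0.93},{"x":0.91,"y":-0.7,"z":-0.09,"ax":0,"ay":0,"az":-0.93}])

```text
time_s: 5.15
ee_pos: [0.5556, 0.0176, 0.2851]
eef_rot: [-0.0, -0.001, 1.0, -0.0]
contact_force: [-0.4, 0.1, -0.3]
opening: -0.002
```

Call:
jog_arm(targets=[{"x":0.028,"y":0.02,"z":0.25,"ax":0,"ay":0,"az":0},{"x":0.03,"y":0.02,"z":0.326,"ax":0,"ay":0,"az":0},{"x":0.06,"y":0.02,"z":0.37,"ax":0,"ay":0,"az":0},{"x":0.082,"y":0.02,"z":0.411,"ax":0,"ay":0,"az":0},{"x":0.105,"y":0.02,"z":0.456,"ax":0,"ay":0,"az":0},{"x":0.125,"y":0.02,"z":0.5,"ax":0,"ay":0,"az":0},{"x":0.143,"y":0.02,"z":0.546,"ax":0,"ay":0,"az":0},{"x":0.159,"y":0.02,"z":0.593,"ax":0,"ay":0,"az":0},{"x":0.172,"y":0.02,"z":0.64,"ax":0,"ay":0,"az":0},{"x":0.184,"y":0.02,"z":0.689,"ax":0,"ay":0,"az":0},{"x":0.192,"y":0.02,"z":0.738,"ax":0,"ay":0,"az":0},{"x":0.198,"y":0.02,"z":0.787,"ax":0,"ay":0,"az":0}])

```text
time_s: 6.65
ee_pos: [0.5158, 0.0232, 0.1272]
eef_rot: [-0.0, -0.002, 1.0, 0.0]
contact_force: [-0.6, -1.0, 0.9]
opening: 0.002
```

Run:
```python
from h import *
p,d=shot("side","s2");crop(p,240,130,400,280,4,"s2c")
print(sense()["contact_force"],sense()["ee_pos"])
```

```text
[ 0.04653034  0.18850578 -1.43496312] [0.5152895  0.02327078 0.12611186]
```

View pics/s2c.png

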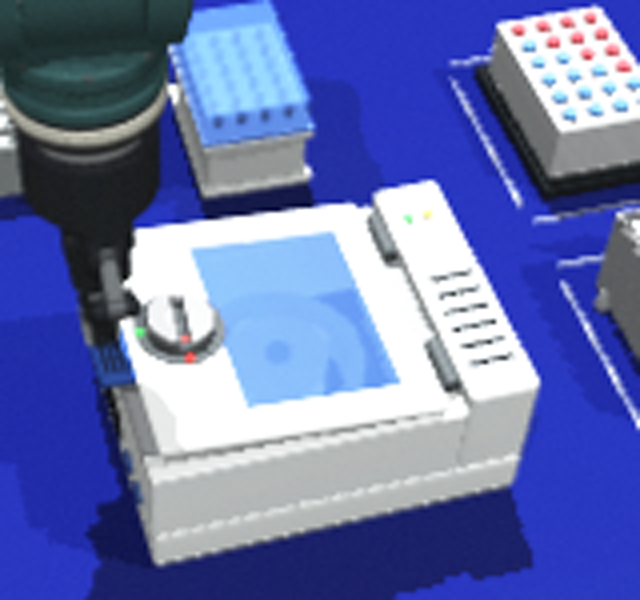

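The crop shows the fingertips on the blue tab with the cover nearly shut. The cam head is at crop (180,320), still open. I'll press the rest of the way.

Call:
jog_arm(targets=[{"x":0.003,"y":0,"z":0.045,"ax":0,"ay":0,"az":0},{"x":0.004,"y":0,"z":0.085,"ax":0,"ay":0,"az":0},{"x":0.004,"y":0,"z":0.1,"ax":0,"ay":0,"az":0},{"x":0.004,"y":0,"z":0.108,"ax":0,"ay":0,"az":0},{"x":0.004,"y":0,"z":0.108,"ax":0,"ay":0,"az":0},{"x":0.004,"y":0,"z":0.108,"ax":0,"ay":0,"az":0}])

```text
time_s: 7.45
ee_pos: [0.5152, 0.0232, 0.1077]
eef_rot: [0.001, -0.003, 1.0, -0.0]
contact_force: [-10.4, -0.4, 27.2]
opening: 0.004
```

Call:
jog_arm(targets=[{"x":0,"y":0,"z":-0.3,"ax":0,"ay":0,"az":0},{"x":0,"y":0,"z":-0.52,"ax":0,"ay":0,"az":0},{"x":0.06,"y":-0.9,"z":-0.52,"ax":0,"ay":0,"az":0},{"x":0.06,"y":-0.9,"z":-0.52,"ax":0,"ay":0,"az":0},{"x":0.06,"y":-0.9,"z":-0.52,"ax":0,"ay":0,"az":0},{"x":0.06,"y":-0.9,"z":-0.52,"ax":0,"ay":0,"az":0},{"x":0.06,"y":-0.9,"z":-0.52,"ax":0,"ay":0,"az":0}], jaw=-1)

```text
time_s: 8.32
ee_pos: [0.5041, -0.1568, 0.2102]
eef_rot: [-0.0, -0.002, 1.0, 0.0]
contact_force: [0.5, 0.2, -0.6]
opening: 1.001
```

Run:
```python
from h import *
np.set_printoptions(precision=4,suppress=True)
for n in("top","side"):
    m=camera_model(n)
    p,d=shot(n,n+"3");np.savez(n+"3.npz",p=p,d=d)
    for r in mark_of(n,"cam_slot")[:2]: print(n,r, atz(m,*r["at"],.12))
    u,v=proj(m,np.array([.561,.0225,.12]))
    print(u,v)
    u,v=int(u),int(v);crop(p,u-30,v-30,u+30,v+30,10,n+"3c")
    c=cloud(m,d);w=(abs(c[...,0]-.61)<.08)&(abs(c[...,1]-.0235)<.07)&(d>0)&(abs(c[...,2]-.11)<.02)
    hsv=cv2.cvtColor(p,cv2.COLOR_RGB2HSV);w&=(hsv[...,2]>200)&(hsv[...,1]<40)
    q=c[w];A=np.c_[q[:,:2],np.ones(len(q))];e=np.linalg.lstsq(A,q[:,2],rcond=None)[0];print("plane",e,len(q),np.median(q[:,2]))
```

```text
top {'at': [309.8, 198.2], 'confidence': 0.75} [0.5604 0.0295 0.12  ]
312.3202830515031 197.9555768436385
plane [-0.01   -0.0043  0.115 ] 1005 0.10826247177623483
283.3738073169894 212.80525147438206
plane [-0.0011  0.0024  0.1094] 366 0.10860682232145175
```

View pics/top3c.png

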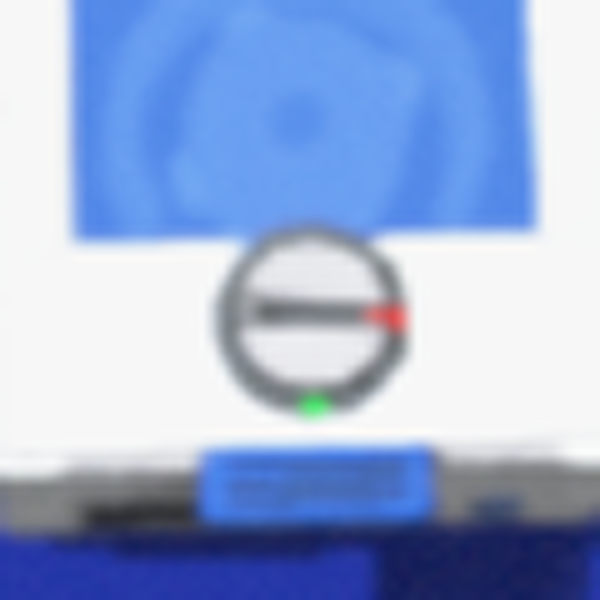

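View pics/side3c.png

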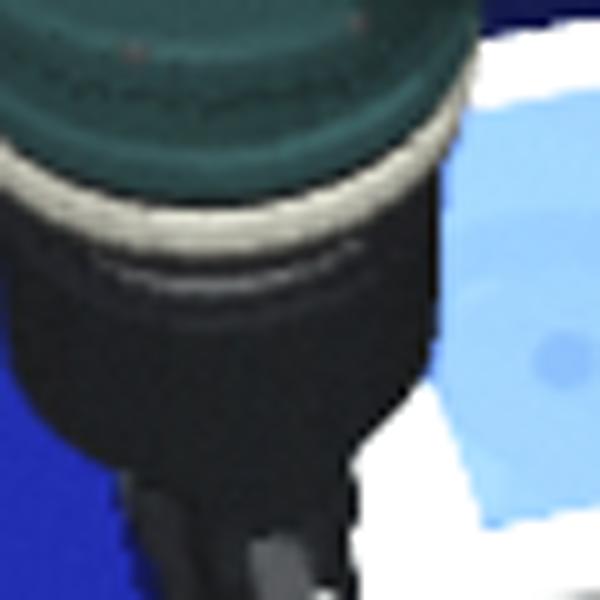

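The top crop shows the cover shut, with its top plane at 0.108. The cam head is at about (313,198.5), with the slot nearly along y and its dot next to the red bezel dot. The side view is blocked by the wrist. I'm moving over the key with the yaw aligned.

Call:
jog_arm(targets=[{"x":0.068,"y":-0.61,"z":0.05,"ax":0,"ay":0,"az":-0.378},{"x":0.068,"y":-0.61,"z":0.05,"ax":0,"ay":0,"az":-0.378},{"x":0.068,"y":-0.61,"z":0.05,"ax":0,"ay":0,"az":-0.378},{"x":0.068,"y":-0.61,"z":0.05,"ax":0,"ay":0,"az":-0.378},{"x":0.068,"y":-0.61,"z":0.05,"ax":0,"ay":0,"az":-0.378},{"x":0.068,"y":-0.61,"z":0.05,"ax":0,"ay":0,"az":-0.378},{"x":0.068,"y":-0.61,"z":0.05,"ax":0,"ay":0,"az":-0.378},{"x":0.068,"y":-0.61,"z":0.05,"ax":0,"ay":0,"az":-0.378},{"x":0.068,"y":-0.61,"z":0.05,"ax":0,"ay":0,"az":-0.378}])

```text
time_s: 9.65
ee_pos: [0.4913, -0.2786, 0.2003]
eef_rot: [0.0, -0.561, 0.828, -0.0]
contact_force: [-0.6, -0.5, 0.0]
opening: 0.998
```

Run:
```python
from h import *
np.set_printoptions(precision=4,suppress=True)
s=sense();print(s["ee_pos"],s["joint_positions"],toolR(s).as_matrix())
for n in("top","side"):
    m=camera_model(n)
    p,d=shot(n,n+"4");np.savez(n+"4.npz",p=p,d=d)
    u,v=proj(m,np.array([.561,.0225,.12]));u,v=int(u),int(v);crop(p,u-30,v-30,u+30,v+30,9,n+"4c")
    u,v=proj(m,np.array([.49,-.28,.12]));u,v=int(u),int(v);crop(p,u-40,v-40,u+40,min(v+40,420),7,n+"4k")
```

```text
[ 0.4913 -0.2786  0.2003] [-0.6601  0.3418 -0.0169  1.212  -0.     -1.8512] [[-0.3706 -0.9288  0.0001]
 [-0.9288  0.3706 -0.0001]
 [ 0.     -0.0001 -1.    ]]
```

View pics/side4c.png

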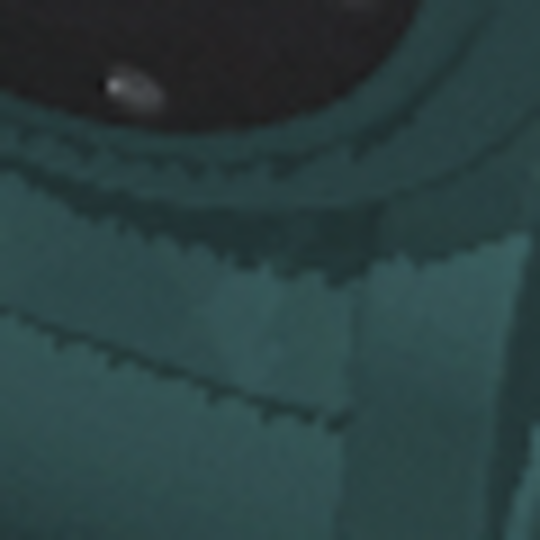

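View pics/side4k.png

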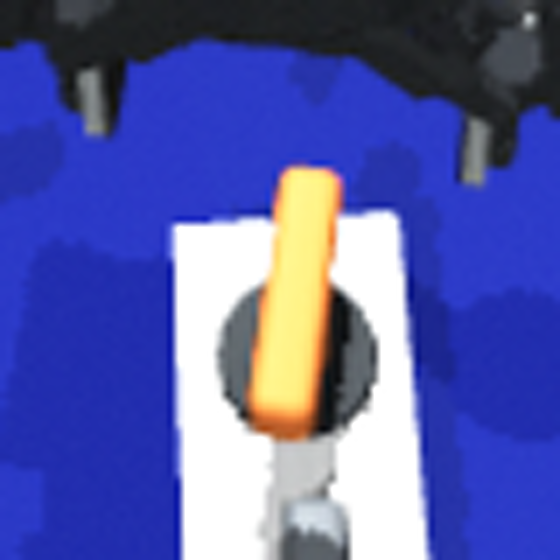

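View pics/top4k.png

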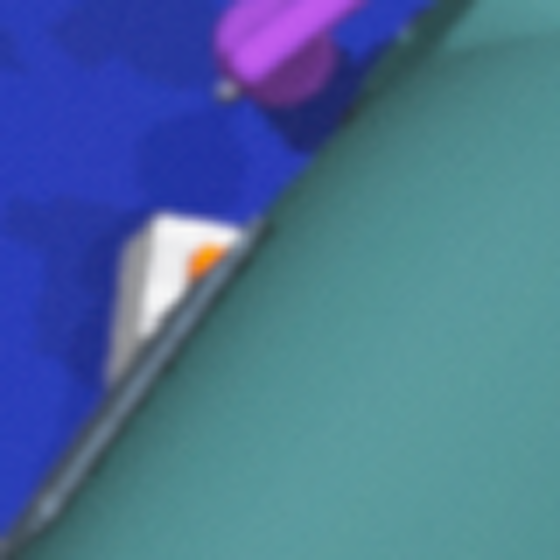

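The fingers straddle the orange T-bar, which is centred in the side crop at about (295,300). The arm blocks the top view. I'll go down and grip.

Call:
jog_arm(targets=[{"x":0,"y":0.003,"z":0.3,"ax":0,"ay":0,"az":0},{"x":0,"y":0.003,"z":0.45,"ax":0,"ay":0,"az":0},{"x":0,"y":0.003,"z":0.56,"ax":0,"ay":0,"az":0},{"x":0,"y":0.003,"z":0.56,"ax":0,"ay":0,"az":0}])

```text
time_s: 10.25
ee_pos: [0.4899, -0.2782, 0.0872]
eef_rot: [-0.0, -0.561, 0.828, 0.001]
contact_force: [-0.1, 0.2, 0.8]
opening: 0.998
```

Call:
jog_arm(targets=[{"x":0,"y":0,"z":0,"ax":0,"ay":0,"az":0},{"x":0,"y":0,"z":0,"ax":0,"ay":0,"az":0},{"x":0,"y":0,"z":0,"ax":0,"ay":0,"az":0},{"x":0,"y":0,"z":0,"ax":0,"ay":0,"az":0},{"x":0,"y":0,"z":0,"ax":0,"ay":0,"az":0},{"x":0,"y":0,"z":0,"ax":0,"ay":0,"az":0}], jaw=1)

```text
time_s: 11.0
ee_pos: [0.4908, -0.2789, 0.0887]
eef_rot: [0.0, -0.562, 0.827, -0.0]
contact_force: [-0.3, 0.1, 5.9]
opening: 0.196
```

Run:
```python
from h import *
n="side";m=camera_model(n)
p,d=shot(n,n+"5")
u,v=proj(m,np.array([.49,-.28,.12]));u,v=int(u),int(v);crop(p,u-50,v-60,u+50,min(v+60,420),6,n+"5k")
s=sense();print(s["time_s"],s["ee_pos"],s["eef_rot"],s["opening"],s["contact_force"])
```

```text
11.05 [ 0.49079701 -0.27892773  0.08871656] [ 1.23123462e-04 -5.61496919e-01  8.27478730e-01 -3.83250362e-04] 0.20173439517720224 [0.88045941 0.88695175 6.03656831]
```

View pics/side5k.png

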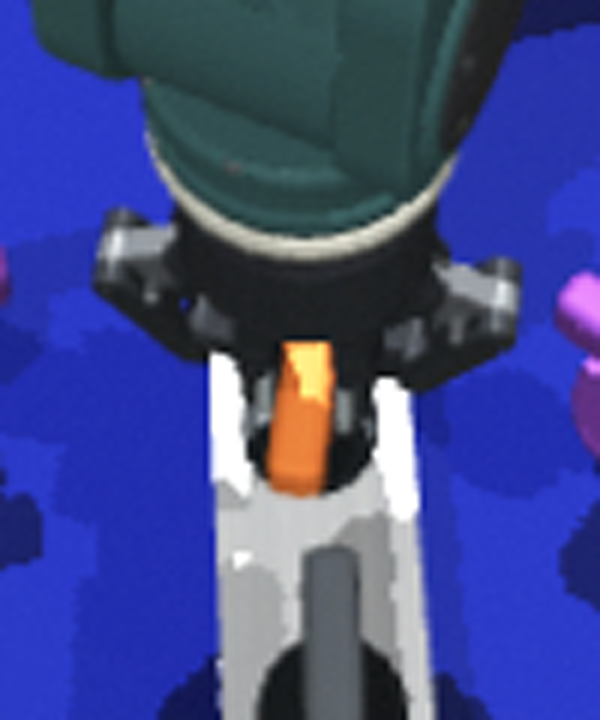

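The bar is held, with an opening of 0.20 (about 17 mm). Lifting straight up.

Call:
jog_arm(targets=[{"x":0,"y":0,"z":-0.1,"ax":0,"ay":0,"az":0},{"x":0,"y":0,"z":-0.3,"ax":0,"ay":0,"az":0},{"x":0,"y":0,"z":-0.5,"ax":0,"ay":0,"az":0},{"x":0,"y":0,"z":-0.72,"ax":0,"ay":0,"az":0},{"x":0,"y":0,"z":-0.72,"ax":0,"ay":0,"az":0}])

```text
time_s: 11.68
ee_pos: [0.4915, -0.2794, 0.2349]
eef_rot: [0.001, -0.562, 0.827, -0.002]
contact_force: [1.4, -0.6, -3.2]
opening: 0.199
```

Run:
```python
from h import *
n="side";m=camera_model(n)
p,d=shot(n,n+"6")
u,v=proj(m,np.array([.49,-.28,.22]));u,v=int(u),int(v);crop(p,u-60,v-60,u+60,min(v+60,420),5,n+"6k")
s=sense();print(s["time_s"],s["ee_pos"],s["eef_rot"],s["opening"],s["contact_force"],s["torque"])
# slot fit from top3
m=camera_model("top");z=np.load("top3.npz");p=z["p"]
g=cv2.cvtColor(p,cv2.COLOR_RGB2GRAY)
np.set_printoptions(linewidth=250)
print(g[186:212,300:328])
```

```text
11.725 [ 0.49089408 -0.27901863  0.23285026] [ 2.54544802e-04 -5.61504110e-01  8.27473522e-01 -8.00255413e-04] 0.19786667509302297 [-0.44259789  0.49389357 -2.3733212 ] [ 0.02845833  0.05851741 -0.01530082]
[[154 158 156 154 153 152 152 153 153 153 154 154 153 152 152 153 153 152 153 152 147 140 133 133 132 136 146 150]
 [150 152 153 152 153 153 153 152 153 152 152 153 153 152 153 152 153 152 153 150 145 137 133 133 134 142 147 150]
 [141 146 147 149 151 153 152 151 152 153 150 151 150 149 149 151 151 155 154 149 140 134 133 132 135 142 148 149]
 [139 138 140 144 151 155 153 151 151 148 143 143 140 138 139 142 148 151 149 146 143 143 143 146 147 151 156 159]
 [163 164 165 166 173 175 165 154 146 143 141 145 151 151 144 136 136 138 144 167 191 204 206 208 208 210 212 216]
 [229 231 230 231 229 219 189 154 145 160 172 183 199 201 188 172 157 141 151 198 233 243 245 246 246 246 246 246]
 [247 247 247 247 245 227 177 152 168 210 224 226 227 228 226 226 212 185 160 166 207 238 246 247 247 247 247 247]
 [247 247 247 247 240 192 155 177 213 228 232 233 233 233 233 233 232 228 202 155 148 20
[... 1397 characters left out ...]
 247 247]
 [247 247 247 247 247 243 216 164 138 128 122 125 137 145 131 118 122 131 152 203 238 247 247 247 247 247 247 247]
 [247 247 247 247 247 247 244 228 195 162 145 145 160 168 164 147 147 169 216 244 247 247 247 247 247 247 247 247]
 [247 247 247 247 247 247 247 247 244 231 217 204 199 204 212 213 217 232 245 247 247 247 247 247 247 247 247 247]
 [247 247 247 247 247 247 247 247 247 247 246 245 239 240 244 246 247 247 247 247 247 247 247 247 247 247 247 247]
 [247 247 247 247 247 247 246 246 246 246 246 246 245 245 245 246 246 246 246 246 246 246 246 245 245 246 246 246]
 [240 236 227 219 216 210 209 207 207 208 208 206 205 202 200 200 200 202 201 200 200 200 197 189 189 206 222 228]]
```

View pics/side6k.png

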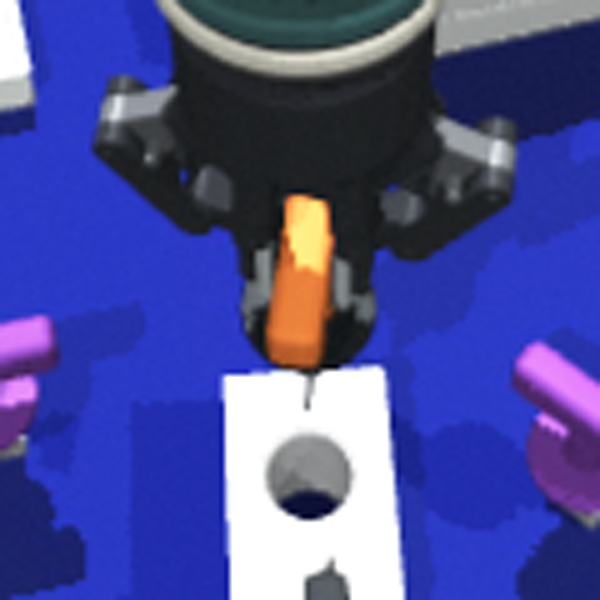

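Run:
```python
from h import *
np.set_printoptions(precision=4,suppress=True)
m=camera_model("top")
for f in("top3.npz","top4.npz"):
    p=np.load(f)["p"];g=cv2.cvtColor(p,cv2.COLOR_RGB2GRAY).astype(float)
    cs=np.arange(308,318);rows=np.arange(194,202)
    ce=[]
    for c in cs:
        w=np.clip(215-g[rows,c],0,None);ce.append((w*rows).sum()/w.sum())
    k=np.polyfit(cs,ce,1);print(f,"slope",k[0],np.array(ce))
    a=atz(m,306,np.polyval(k,306),.118);b=atz(m,319.5,np.polyval(k,319.5),.118)
    print("ends",a,b,"ang",np.degrees(np.arctan2(*(a-b)[[1,0]])),"mid",(a+b)/2)
    # bezel outer ellipse via threshold vs white cover
    sub=g[180:212,296:328];w=((p[180:212,296:328].max(-1)<225)).astype(np.uint8)
    # outer half crossing on left/right/bottom rows at level 200
    pts=[]
    for r in range(194,206):
        row=g[r]
        l=next(c for c in range(298,310) if row[c]<200);l-=(200-row[l])/(row[l-1]-row[l])
        q=next(c for c in range(327,315,-1) if row[c]<200);q+=(200-row[q])/(row[q+1]-row[q])
        pts+=[(l,r),(q,r)]
    for c in range(307,319):
        col=g[:,c];b=next(r for r in range(210,198,-1) if r<=209 and col[r]<200 and col[r+1]<=248) if 0 else None
    e=[atz(m,u,v,.111)[:2] for u,v in pts];e=np.array(e)
    A=np.c_[2*e,np.ones(len(e))];x=np.linalg.lstsq(A,(e**2).sum(1),rcond=None)[0];print("bezel centre",x[:2],"r",np.sqrt(x[2]+x[0]**2+x[1]**2))
s=sense();M=toolR(s).as_matrix();print(M)
```

```text
top3.npz slope 0.036561903694750486 [197.6125 197.6891 197.6955 197.7399 197.7847 197.86   197.895  197.899
 197.9235 197.9275]
ends [0.5628 0.0399 0.118 ] [0.5609 0.0025 0.118 ] ang 87.16339760425565 mid [0.5619 0.0212 0.118 ]
bezel centre [0.5611 0.021 ] r 0.027283017213436195
top4.npz slope 0.05284027018152405 [197.439  197.5357 197.5147 197.5643 197.6084 197.6678 197.7606 197.8136
 197.8617 197.9161]
ends [0.5635 0.0399 0.118 ] [0.561  0.0025 0.118 ] ang 86.20666232061902 mid [0.5622 0.0212 0.118 ]
bezel centre [0.5606 0.0211] r 0.02759730393707847
[[-0.3694 -0.9293  0.0013]
 [-0.9293  0.3694 -0.001 ]
 [ 0.0005 -0.0016 -1.    ]]
```

The lift is clean, with the key upright in the jaws and the well empty in the side crop at (310,475). From the top view, the slot centre is about (0.561, 0.0215) and its direction about 86.7°. Moving over the cam.

Call:
jog_arm(targets=[{"x":-0.25,"y":0.04,"z":0,"ax":0,"ay":0,"az":0},{"x":-0.5,"y":0.08,"z":0,"ax":0,"ay":0,"az":0},{"x":-0.763,"y":0.115,"z":0,"ax":0,"ay":0,"az":0},{"x":-0.763,"y":0.115,"z":0,"ax":0,"ay":0,"az":0},{"x":-0.763,"y":0.115,"z":0,"ax":0,"ay":0,"az":0}])

```text
time_s: 12.35
ee_pos: [0.5251, -0.1284, 0.2311]
eef_rot: [-0.001, -0.562, 0.827, 0.001]
contact_force: [0.2, -0.9, -1.8]
opening: 0.199
```

Call:
jog_arm(targets=[{"x":-0.25,"y":0.04,"z":0,"ax":0,"ay":0,"az":-0.03},{"x":-0.5,"y":0.08,"z":0,"ax":0,"ay":0,"az":-0.07},{"x":-0.7,"y":0.11,"z":0,"ax":0,"ay":0,"az":-0.102},{"x":-0.763,"y":0.115,"z":0,"ax":0,"ay":0,"az":-0.102},{"x":-0.763,"y":0.115,"z":0,"ax":0,"ay":0,"az":-0.102},{"x":-0.763,"y":0.115,"z":0,"ax":0,"ay":0,"az":-0.102}])

```text
time_s: 13.1
ee_pos: [0.5604, 0.0204, 0.2321]
eef_rot: [-0.0, -0.686, 0.728, 0.0]
contact_force: [0.0, 0.7, -1.6]
opening: 0.203
```

Run:
```python
from h import *
np.set_printoptions(precision=4,suppress=True)
s=sense();print(s["time_s"],s["ee_pos"],s["opening"],s["contact_force"]);M=toolR(s).as_matrix();print(np.degrees(np.arctan2(M[1,0],M[0,0])),M[:,2])
for n in("side","top"):
    m=camera_model(n)
    p,d=shot(n,n+"7");np.savez(n+"7.npz",p=p,d=d)
    u,v=proj(m,s["ee_pos"]+[0,0,-.04]);u,v=int(u),int(v);crop(p,u-50,v-50,u+50,v+50,6,n+"7k");print(u,v)
    for t in("blade_tip","cam_slot"):print(n,t,mark_of(n,t)[:2])
```

```text
13.1 [0.5604 0.0204 0.2321] 0.20326794500286327 [ 0.0197  0.6611 -1.577 ]
-93.44860637875216 [-0.0005 -0.0003 -1.    ]
283 193
side blade_tip [{'at': [224.8, 343.0], 'confidence': 0.91}, {'at': [283.1, 208.2], 'confidence': 0.83}]
side cam_slot [{'at': [283.1, 214.6], 'confidence': 0.47}]
314 191
top blade_tip [{'at': [415.9, 191.4], 'confidence': 0.66}]
top cam_slot [{'at': [203.1, 225.9], 'confidence': 0.48}]
```

View pics/side7k.png

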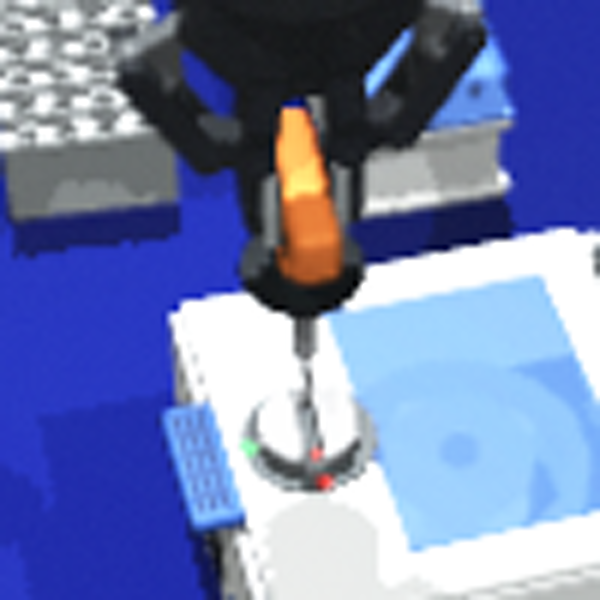

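View pics/top7k.png

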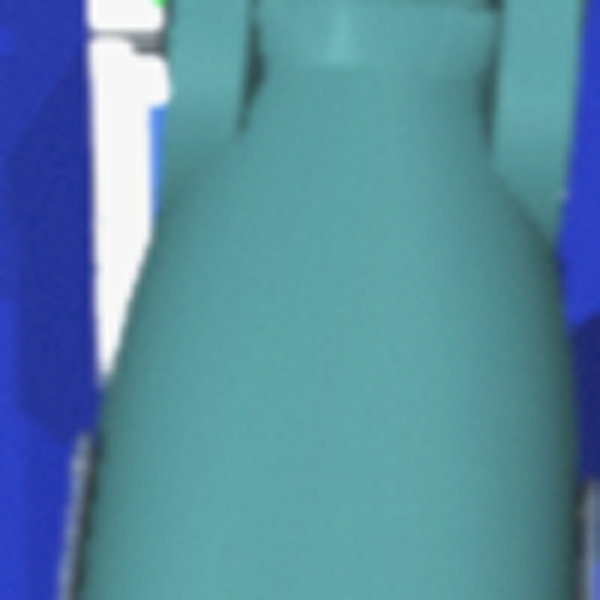

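```bash
cat > ov.py <<'E'
from h import *
def overlay(n,f,tag,cam,tcp,yaw,off=(0,0),K=10,hw=(30,34),slot=86.7,tipd=.0807):
    m=camera_model(n);p=np.load(f)["p"]
    u0,v0=proj(m,np.array([cam[0],cam[1],.14])).astype(int)-np.array([hw[0],hw[1]]);
    im=cv2.resize(p[v0:v0+2*hw[1],u0:u0+2*hw[0],::-1],None,fx=K,fy=K,interpolation=cv2.INTER_CUBIC)
    im2=im.copy()
    def pl(P,col,cl):
        q=((proj(m,np.array(P))-[u0,v0]+.5)*K*16).astype(np.int32);cv2.polylines(im2,[q],cl,col,1,cv2.LINE_AA,4)
    t=np.linspace(0,2*np.pi,60)
    circ=lambda c,r,z:np.c_[c[0]+r*np.cos(t),c[1]+r*np.sin(t),0*t+z]
    pl(circ(cam,.0205,.12),(0,255,0),True);pl(circ(cam,.0273,.111),(0,255,255),True)
    d=np.array([np.cos(np.radians(slot)),np.sin(np.radians(slot))])
    pl([[*(np.array(cam)+s*.015*d),.12] for s in(-1,1)],(0,0,255),False)
    y=np.array([np.cos(yaw),np.sin(yaw)]);c=np.array(tcp[:2])+off;zt=tcp[2]-tipd
    pl([[*(c+s*.013*y),zt+h] for s,h in((-1,0),(1,0),(1,.014),(-1,.014))],(255,0,255),True)
    pl(circ(c,.024,zt+.057),(255,255,0),True)
    pl([[*(c+s*.036*y),zt+.111] for s in(-1,1)],(255,255,0),False)
    cv2.imwrite(f"pics/{tag}.png",np.hstack([im,im2])[:, :])
E
python3 - <<'E'
from ov import *
overlay("side","side7.npz","ov7",(.561,.0215),(.5604,.0204,.2321),np.radians(86.55),K=6.6 and 6,hw=(32,40))
E
```

```text
(no output)
```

View pics/ov7.png

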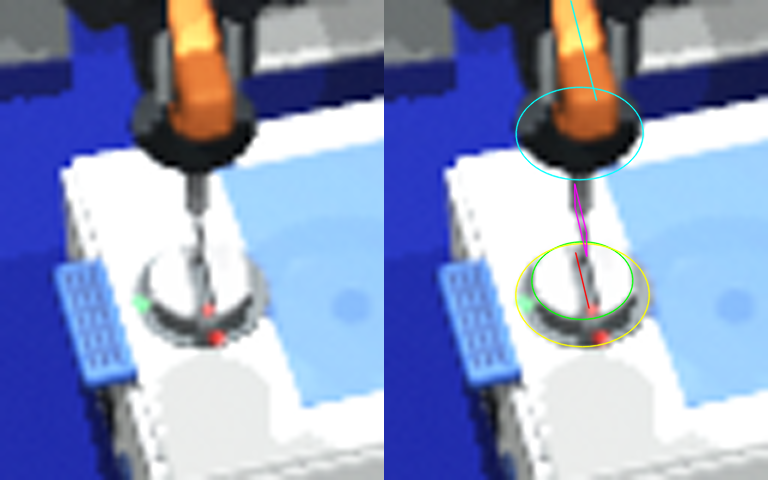

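The overlay shows the predicted blade and collar sitting on the real ones. The cam bezel sits about 0.5 px (1 mm) to +x of my estimate, so I'll take the slot as (0.562, 0.0212) and lower onto it gently.

Call:
jog_arm(targets=[{"x":-0.005,"y":-0.007,"z":0.07,"ax":0,"ay":0,"az":0},{"x":-0.005,"y":-0.007,"z":0.12,"ax":0,"ay":0,"az":0},{"x":-0.005,"y":-0.007,"z":0.15,"ax":0,"ay":0,"az":0},{"x":-0.005,"y":-0.007,"z":0.16,"ax":0,"ay":0,"az":0},{"x":-0.005,"y":-0.007,"z":0.17,"ax":0,"ay":0,"az":0},{"x":-0.005,"y":-0.007,"z":0.175,"ax":0,"ay":0,"az":0},{"x":-0.005,"y":-0.007,"z":0.175,"ax":0,"ay":0,"az":0}])

```text
time_s: 14.28
ee_pos: [0.5621, 0.0228, 0.1974]
eef_rot: [0.0, -0.686, 0.727, -0.0]
contact_force: [-0.2, 0.3, -2.0]
opening: 0.203
```

No contact force and the tip is about 3 mm below the mouth, so it's entering the slot. Going deeper.

Call:
jog_arm(targets=[{"x":0.004,"y":0,"z":0.008,"ax":0,"ay":0,"az":0},{"x":0.004,"y":0,"z":0.016,"ax":0,"ay":0,"az":0},{"x":0.004,"y":0,"z":0.022,"ax":0,"ay":0,"az":0},{"x":0.004,"y":0,"z":0.022,"ax":0,"ay":0,"az":0}])

```text
time_s: 14.78
ee_pos: [0.5619, 0.022, 0.1928]
eef_rot: [-0.0, -0.686, 0.727, 0.0]
contact_force: [0.8, -0.2, -2.3]
opening: 0.201
```

Run:
```python
from ov import *
np.set_printoptions(precision=4,suppress=True)
p,d=shot("side","side8");np.savez("side8.npz",p=p,d=d)
s=sense();M=toolR(s).as_matrix();print(s["time_s"],s["ee_pos"],s["opening"],s["contact_force"],s["torque"],s["joint_positions"])
overlay("side","side8.npz","ov8",(.562,.0215),s["ee_pos"],np.radians(86.55),K=6,hw=(32,40))
```

```text
14.825 [0.562  0.022  0.1929] 0.19982879926409508 [ 0.3419  0.5028 -1.7772] [-0.0319  0.0244  0.0444] [-0.1058  0.3408 -0.039   1.191   0.     -1.6187]
```

View pics/ov8.png

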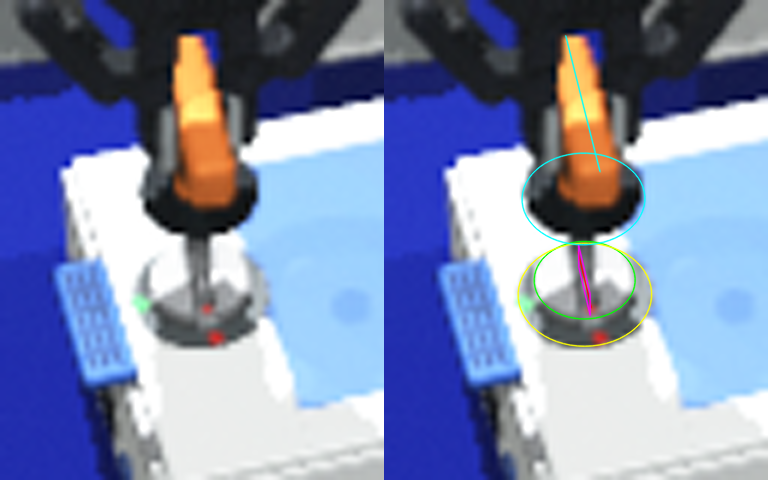

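The blade is in the slot at full depth with no side load. Turning clockwise (+az, since tool z points down).

Call:
jog_arm(targets=[{"x":0,"y":0,"z":0,"ax":0,"ay":0,"az":0.04},{"x":0,"y":0,"z":0,"ax":0,"ay":0,"az":0.08},{"x":0,"y":0,"z":0,"ax":0,"ay":0,"az":0.12},{"x":0,"y":0,"z":0,"ax":0,"ay":0,"az":0.16},{"x":0,"y":0,"z":0,"ax":0,"ay":0,"az":0.2},{"x":0,"y":0,"z":0,"ax":0,"ay":0,"az":0.24},{"x":0,"y":0,"z":0,"ax":0,"ay":0,"az":0.28},{"x":0,"y":0,"z":0,"ax":0,"ay":0,"az":0.32},{"x":0,"y":0,"z":0,"ax":0,"ay":0,"az":0.36},{"x":0,"y":0,"z":0,"ax":0,"ay":0,"az":0.4},{"x":0,"y":0,"z":0,"ax":0,"ay":0,"az":0.44},{"x":0,"y":0,"z":0,"ax":0,"ay":0,"az":0.44}])

```text
time_s: 16.32
ee_pos: [0.5625, 0.0217, 0.1931]
eef_rot: [0.001, -0.066, 0.998, -0.0]
contact_force: [4.4, -2.3, -3.0]
opening: 0.203
```

Run:
```python
from ov import *
np.set_printoptions(precision=4,suppress=True)
p,d=shot("side","side9");np.savez("side9.npz",p=p,d=d)
s=sense();M=toolR(s).as_matrix();print(s["time_s"],s["ee_pos"],s["opening"],s["contact_force"],s["torque"],np.degrees(np.arctan2(M[1,0],M[0,0])))
crop(p,250,160,320,240,7,"s9c")
```

```text
16.375 [0.5624 0.0217 0.1931] 0.19488332737932185 [ 3.4859 -2.4546 -2.0985] [-0.678  -0.8368  0.0534] -172.3704771339963
```

View pics/s9c.png

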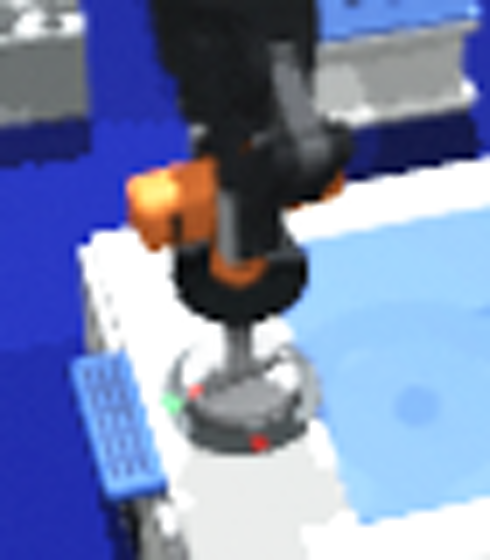

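The cam dot at crop (195,390) is nearly at the green dot at (172,404). I'll turn on to the stop, allowing for the blade's play in the slot.

Call:
jog_arm(targets=[{"x":0,"y":0,"z":0,"ax":0,"ay":0,"az":0.025},{"x":0,"y":0,"z":0,"ax":0,"ay":0,"az":0.05},{"x":0,"y":0,"z":0,"ax":0,"ay":0,"az":0.07},{"x":0,"y":0,"z":0,"ax":0,"ay":0,"az":0.085},{"x":0,"y":0,"z":0,"ax":0,"ay":0,"az":0.085}])

```text
time_s: 17.0
ee_pos: [0.5624, 0.0217, 0.1931]
eef_rot: [0.0, 0.067, 0.998, -0.0]
contact_force: [3.7, -4.0, -2.1]
opening: 0.203
```

Run:
```python
from ov import *
np.set_printoptions(precision=4,suppress=True)
p,d=shot("side","side10");np.savez("side10.npz",p=p,d=d)
s=sense();M=toolR(s).as_matrix();print(s["time_s"],s["ee_pos"],s["opening"],s["contact_force"],s["torque"],np.degrees(np.arctan2(M[1,0],M[0,0])))
crop(p,250,160,320,240,7,"s10c")
```

```text
17.05 [0.5624 0.0217 0.1931] 0.20018147864982774 [ 3.4586 -2.8961 -2.9287] [-0.9808 -1.1272  0.1153] 172.3559214842364
```

View pics/s10c.png

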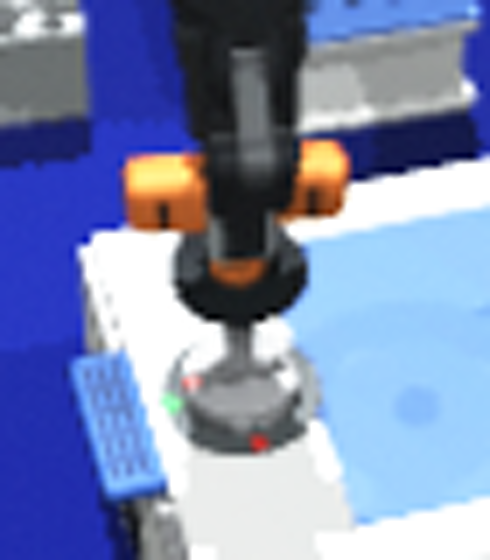

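Call:
jog_arm(targets=[{"x":0,"y":0,"z":0,"ax":0,"ay":0,"az":0.02},{"x":0,"y":0,"z":0,"ax":0,"ay":0,"az":0.04},{"x":0,"y":0,"z":0,"ax":0,"ay":0,"az":0.06},{"x":0,"y":0,"z":0,"ax":0,"ay":0,"az":0.06}])

```text
time_s: 17.55
ee_pos: [0.5623, 0.0219, 0.1931]
eef_rot: [0.0, 0.16, 0.987, -0.0]
contact_force: [3.7, -3.3, -2.0]
opening: 0.201
```

Run:
```python
from ov import *
np.set_printoptions(precision=4,suppress=True)
p,d=shot("side","side11");np.savez("side11.npz",p=p,d=d)
s=sense();M=toolR(s).as_matrix();print(s["time_s"],s["ee_pos"],s["opening"],s["contact_force"],s["torque"],np.degrees(np.arctan2(M[1,0],M[0,0])))
crop(p,250,160,320,240,7,"s11c")
```

```text
17.6 [0.5623 0.0219 0.1931] 0.19595263578806682 [ 4.2712 -2.6581 -0.848 ] [-0.7509 -1.162   1.6971] 161.66603648492944
```

View pics/s11c.png

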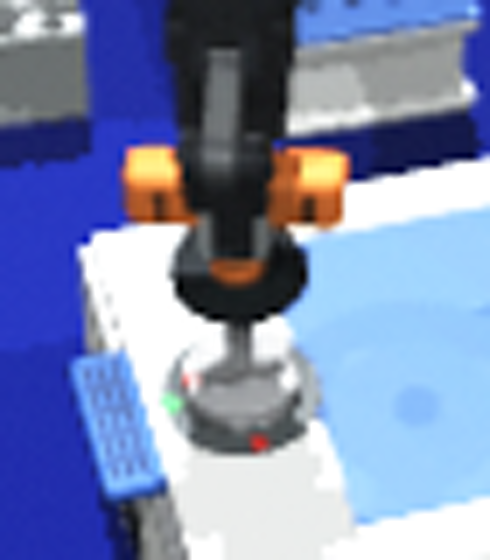

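The moment has risen to 1.7 N m, well above the 0.12 N m friction, so the cam is against its stop. I'll unwind the tool a little before withdrawing.

Call:
jog_arm(targets=[{"x":0,"y":0,"z":0,"ax":0,"ay":0,"az":-0.02},{"x":0,"y":0,"z":0,"ax":0,"ay":0,"az":-0.03},{"x":0,"y":0,"z":0,"ax":0,"ay":0,"az":-0.03}])

```text
time_s: 17.98
ee_pos: [0.5623, 0.0217, 0.1931]
eef_rot: [0.0, 0.113, 0.994, -0.0]
contact_force: [4.7, -4.3, -2.4]
opening: 0.205
```

Run:
```python
from h import *
s=sense();M=toolR(s).as_matrix();print(s["time_s"],s["ee_pos"],s["opening"],s["contact_force"],s["torque"],np.degrees(np.arctan2(M[1,0],M[0,0])))
```

```text
17.975 [0.56234206 0.02173959 0.19306445] 0.20505612337383816 [ 4.72220589 -4.28225958 -2.36714154] [-0.98921183 -1.24175486  0.8811303 ] 167.04413667520313
```

Call:
jog_arm(targets=[{"x":0,"y":0,"z":0,"ax":0,"ay":0,"az":-0.02},{"x":0,"y":0,"z":0,"ax":0,"ay":0,"az":-0.03},{"x":0,"y":0,"z":0,"ax":0,"ay":0,"az":-0.03},{"x":0,"y":0,"z":-0.02,"ax":0,"ay":0,"az":-0.03},{"x":0,"y":0,"z":-0.05,"ax":0,"ay":0,"az":-0.03},{"x":0,"y":0,"z":-0.12,"ax":0,"ay":0,"az":-0.03},{"x":0,"y":0,"z":-0.2,"ax":0,"ay":0,"az":-0.03},{"x":0,"y":0,"z":-0.2,"ax":0,"ay":0,"az":-0.03}])

```text
time_s: 18.98
ee_pos: [0.5625, 0.0221, 0.2345]
eef_rot: [0.001, 0.068, 0.998, 0.0]
contact_force: [0.1, 0.6, -3.3]
opening: 0.199
```

Run:
```python
from h import *
np.set_printoptions(precision=4,suppress=True)
p,d=shot("side","side12");np.savez("side12.npz",p=p,d=d)
s=sense();M=toolR(s).as_matrix();print(s["time_s"],s["ee_pos"],s["opening"],s["contact_force"],s["torque"],np.degrees(np.arctan2(M[1,0],M[0,0])),M)
crop(p,235,130,325,240,6,"s12c")
```

```text
19.025 [0.5622 0.0221 0.2335] 0.20344201371996823 [-0.4974 -0.0449 -2.1703] [ 0.0005  0.0855 -0.0226] 172.20263855259273 [[-0.9908  0.1357  0.0012]
 [ 0.1357  0.9908  0.0002]
 [-0.0011  0.0004 -1.    ]]
```

View pics/s12c.png

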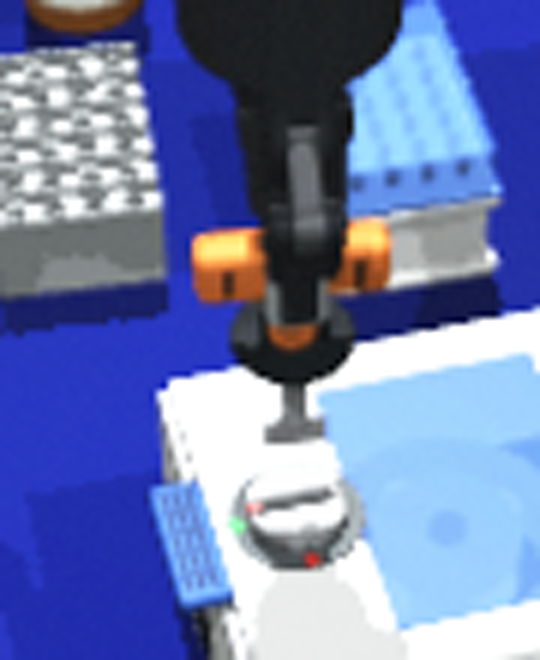

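The crop shows the cam dot at (255,508) pointing at the green dot at (238,525), so it's locked. The key is upright and clear of the slot. Going back to the well.

Call:
jog_arm(targets=[{"x":0.02,"y":-0.25,"z":0,"ax":0,"ay":0,"az":0},{"x":0.05,"y":-0.5,"z":0,"ax":0,"ay":0,"az":0},{"x":0.076,"y":-0.77,"z":0,"ax":0,"ay":0,"az":0},{"x":0.076,"y":-0.77,"z":0,"ax":0,"ay":0,"az":0},{"x":0.076,"y":-0.77,"z":0,"ax":0,"ay":0,"az":0}])

```text
time_s: 19.65
ee_pos: [0.5258, -0.1283, 0.2325]
eef_rot: [-0.0, 0.068, 0.998, 0.0]
contact_force: [-0.4, 0.5, -2.1]
opening: 0.202
```

Call:
jog_arm(targets=[{"x":0.02,"y":-0.25,"z":0,"ax":0,"ay":0,"az":-0.05},{"x":0.05,"y":-0.5,"z":0,"ax":0,"ay":0,"az":-0.1},{"x":0.076,"y":-0.7,"z":0,"ax":0,"ay":0,"az":-0.15},{"x":0.076,"y":-0.77,"z":0,"ax":0,"ay":0,"az":-0.2},{"x":0.076,"y":-0.77,"z":0,"ax":0,"ay":0,"az":-0.25},{"x":0.076,"y":-0.77,"z":0,"ax":0,"ay":0,"az":-0.3},{"x":0.076,"y":-0.77,"z":0,"ax":0,"ay":0,"az":-0.35},{"x":0.076,"y":-0.77,"z":0,"ax":0,"ay":0,"az":-0.4},{"x":0.076,"y":-0.77,"z":0,"ax":0,"ay":0,"az":-0.422},{"x":0.076,"y":-0.77,"z":0,"ax":0,"ay":0,"az":-0.422},{"x":0.076,"y":-0.77,"z":0,"ax":0,"ay":0,"az":-0.422}])

```text
time_s: 21.02
ee_pos: [0.4902, -0.2784, 0.2328]
eef_rot: [-0.0, -0.56, 0.829, 0.0]
contact_force: [-0.3, 0.1, -2.0]
opening: 0.203
```

Run:
```python
from h import *
np.set_printoptions(precision=4,suppress=True)
p,d=shot("side","side13");np.savez("side13.npz",p=p,d=d)
s=sense();M=toolR(s).as_matrix();print(s["time_s"],s["ee_pos"],s["opening"],s["contact_force"],s["torque"],np.degrees(np.arctan2(M[1,0],M[0,0])),M)
m=camera_model("side");im=cv2.resize(p[:,:,::-1],None,fx=6,fy=6,interpolation=cv2.INTER_CUBIC)
t=np.linspace(0,2*np.pi,60);e=s["ee_pos"]
for c,r,z,col in(((.4904,-.2788),.018,.065,(0,0,255)),(e[:2],.024,e[2]-.0807+.057,(255,255,0)),(e[:2],.013,e[2]-.0807,(255,0,255))):
    q=((proj(m,np.c_[c[0]+r*np.cos(t),c[1]+r*np.sin(t),0*t+z])+.5)*6).astype(np.int32);cv2.polylines(im,[q],True,col,1,cv2.LINE_AA)
u,v=proj(m,np.array([.4904,-.2788,.12])).astype(int)
cv2.imwrite("pics/s13c.png",im[(v-55)*6:(v+45)*6,(u-45)*6:(u+45)*6])
```

```text
21.075 [ 0.4902 -0.2785  0.2328] 0.19854607751429643 [ 0.4244 -0.3678 -1.8507] [-0.0356 -0.0088 -0.0292] -111.89341867440957 [[-0.3729 -0.9279 -0.0001]
 [-0.9279  0.3729  0.0002]
 [-0.0001  0.0001 -1.    ]]
```

View pics/s13c.png

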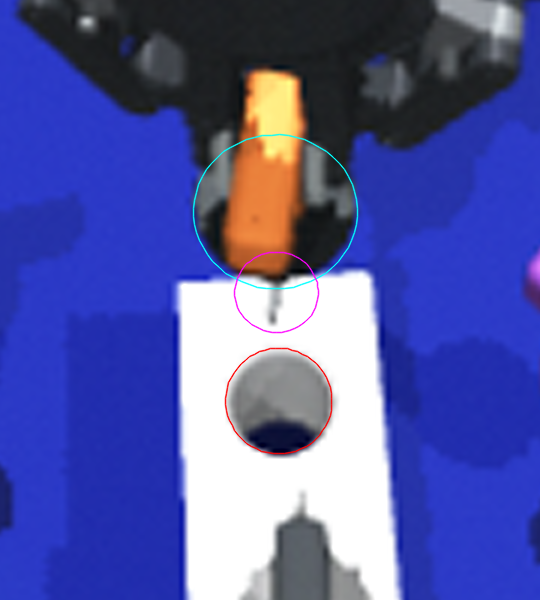

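The well circle matches the picture and the key is centred over it. Lowering onto the collar.

Call:
jog_arm(targets=[{"x":0,"y":0,"z":0.25,"ax":0,"ay":0,"az":0},{"x":0,"y":0,"z":0.4,"ax":0,"ay":0,"az":0},{"x":0,"y":0,"z":0.52,"ax":0,"ay":0,"az":0},{"x":0,"y":0,"z":0.62,"ax":0,"ay":0,"az":0},{"x":0,"y":0,"z":0.68,"ax":0,"ay":0,"az":0},{"x":0,"y":0,"z":0.71,"ax":0,"ay":0,"az":0},{"x":0,"y":0,"z":0.718,"ax":0,"ay":0,"az":0},{"x":0,"y":0,"z":0.718,"ax":0,"ay":0,"az":0}])

```text
time_s: 22.08
ee_pos: [0.4902, -0.2792, 0.0898]
eef_rot: [0.0, -0.56, 0.828, -0.0]
contact_force: [-0.3, 0.4, -1.6]
opening: 0.197
```

Call:
jog_arm(targets=[{"x":0,"y":0,"z":0.006,"ax":0,"ay":0,"az":0},{"x":0,"y":0,"z":0.006,"ax":0,"ay":0,"az":0}])

```text
time_s: 22.32
ee_pos: [0.4903, -0.2793, 0.0887]
eef_rot: [0.0, -0.56, 0.828, -0.001]
contact_force: [-0.0, -0.1, 4.3]
opening: 0.197
```

Call:
jog_arm(targets=[{"x":0,"y":0,"z":0,"ax":0,"ay":0,"az":0},{"x":0,"y":0,"z":0,"ax":0,"ay":0,"az":0},{"x":0,"y":0,"z":0,"ax":0,"ay":0,"az":0},{"x":0,"y":0,"z":0,"ax":0,"ay":0,"az":0},{"x":0,"y":0,"z":0,"ax":0,"ay":0,"az":0}], jaw=-1)

```text
time_s: 22.95
ee_pos: [0.49, -0.279, 0.0881]
eef_rot: [0.0, -0.56, 0.828, 0.0]
contact_force: [0.8, 0.2, -0.0]
opening: 1.0
```

Call:
jog_arm(targets=[{"x":0,"y":0,"z":-0.1,"ax":0,"ay":0,"az":0},{"x":0,"y":0,"z":-0.3,"ax":0,"ay":0,"az":0},{"x":0,"y":0,"z":-0.6,"ax":0,"ay":0,"az":0},{"x":-0.45,"y":0.4,"z":-0.6,"ax":0,"ay":0,"az":0},{"x":-0.45,"y":0.7,"z":-0.6,"ax":0,"ay":0,"az":0},{"x":-0.45,"y":0.7,"z":-0.6,"ax":0,"ay":0,"az":0},{"x":-0.45,"y":0.7,"z":-0.6,"ax":0,"ay":0,"az":0}])

```text
time_s: 23.82
ee_pos: [0.3917, -0.1415, 0.2086]
eef_rot: [0.0, -0.561, 0.828, -0.0]
contact_force: [0.7, 0.6, -0.0]
opening: 1.0
```

```bash
python3 - <<'E'
from h import *
s=sense();print(s["time_s"],s["ee_pos"],s["contact_force"])
p,d=shot("side","side14");np.savez("side1.npz",p=p,d=d)
crop(p,180,150,400,420,2.2,"s14a")
p,d=shot("top","top14");np.savez("top1.npz",p=p,d=d)
crop(p,260,110,490,290,3.2,"s14b")
E
python3 meas.py
```

```text
23.825 [ 0.39170517 -0.14150254  0.20857685] [ 0.70842074  0.62092778 -0.00784665]
side stand 1880 ((482.6107177734375, -323.416015625), (175.94834899902344, 65.85954284667969), 79.59081268310547) z 0.06560721866714031
side orange 126 ((489.0796813964844, -281.37054443359375), (68.12374877929688, 17.302425384521484), 68.14136505126953) z [0.1022 0.1164 0.1195]
side orange top 113 ((489.03094482421875, -281.3555603027344), (68.1085205078125, 17.299758911132812), 68.24956512451172) [ 0.4869 -0.2921  0.1159]
side housing 1236 ((726.642333984375, 24.315658569335938), (181.52667236328125, 73.0121841430664), 89.97891998291016) 0.114101486585104
side rim 741 ((641.3258666992188, 23.254959106445312), (237.4601593017578, 183.29071044921875), 0.8898943662643433)meas.py:30: RuntimeWarning: Mean of empty slice.
  mu=q.mean(0);u,s,vt=np.linalg.svd(q-mu,full_matrices=False);nn=vt[2]*np.sign(vt[2][2]);e=(q-mu)@nn;q=q[abs(e)<max(.003,2*e.std()*.7)]
  ret = um.true_divide(
Traceback (most recent call last):
  File "meas.py", line 30, in <module>
    mu=q.mean(0);u,s,vt=np.linalg.svd(q-mu,full_matrices=False);nn=vt[2]*np.sign(vt[2][2]);e=(q-mu)@nn;q=q[abs(e)<max(.003,2*e.std()*.7)]
                                                                   ~~^^^
IndexError: index 2 is out of bounds for axis 0 with size 0
```

View pics/s14a.png

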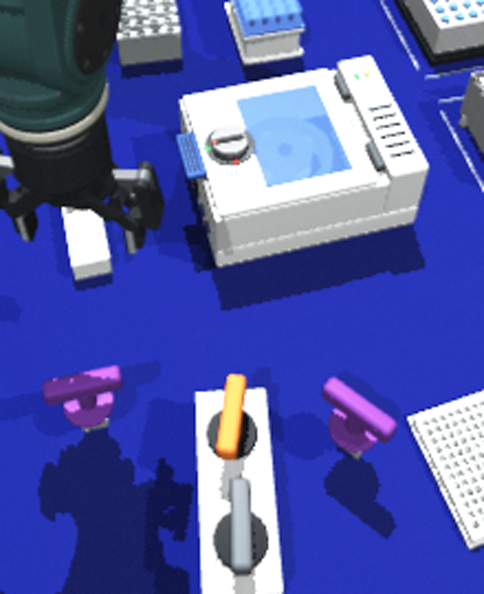

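View pics/s14b.png

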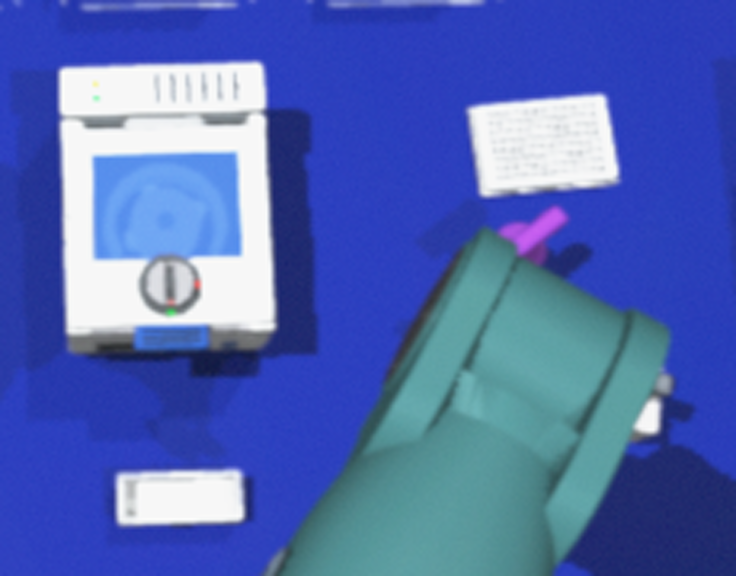

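Run:
```python
from h import *
p=np.load("top1.npz")["p"];m=camera_model("top")
g=cv2.cvtColor(p,cv2.COLOR_RGB2GRAY).astype(float)
rows=np.arange(194,203);cs=np.arange(308,319);ce=[]
for r in rows:
    w=np.clip(200-g[r,cs],0,None);ce.append((w*cs).sum()/w.sum())
k=np.polyfit(rows,ce,1);print(np.round(ce,2))
a=atz(m,np.polyval(k,193),193,.118);b=atz(m,np.polyval(k,203),203,.118)
print("slot dir deg (pump x ~0.8)",np.degrees(np.arctan2(a[1]-b[1],a[0]-b[0])))
c=cloud(m,np.load("top1.npz")["d"]);q=c[(abs(c[...,0]-.61)<.08)&(abs(c[...,1]-.0235)<.07)&(abs(c[...,2]-.11)<.008)&(p.min(-1)>200)]
A=np.c_[q[:,:2],np.ones(len(q))];print("cover plane",np.linalg.lstsq(A,q[:,2],rcond=None)[0])
print(sense()["time_s"],sense()["contact_force"])
```

```text
[312.44 312.45 312.47 312.53 312.59 312.61 312.62 312.64 312.69]
slot dir deg (pump x ~0.8) 0.5722687434485202
cover plane [-0.00309096 -0.000204    0.10991869]
23.925 [-0.29640566 -0.75783608  0.36248804]
```

Slot direction is 0.6° against a pump yaw of about 0.8°, so the cam is locked. The cover plane is flat. Handing in.

```bash
python3 -c "
from bench import *
print(sign_off())"
```

```text
the job is handed in; nothing more can be done
None
```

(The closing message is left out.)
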